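# Present the loading lever level over its pivot stand

## Task

Set up the pressure test rig: first push the valve cabinet's open door shut until it snaps onto its catch and stays shut by itself. Then lift the cast lever by its balance point, keeping it level, and hold it level about 30 mm above the pivot stand without touching the stand, its hub bore centred over the round post and its small end over the forked rest. Finish while still holding it there, and leave everything else on the bench where it is.

Things in the scene. Friction and masses are not known exactly. Their poses are not given: they have to be found in the camera images.
- cab_door (a joint): Angle (rad) of the cabinet's door: 0 = fully shut, grows as it opens towards the robot (clockwise from above); starts 0.45 to 1.0, swings freely. A sprung ball catch meets it about 0.08 rad before shut, resists with 5 to 8 N at the free edge, gives way at about 0.03 rad, then pulls the door home and keeps it there; let go before that, it springs back.
- door_hinge (a point): On the door's vertical hinge axis (at its +y, robot's left end), 120 mm above the bench, at the inner face. The door: aluminium panel 190 wide, 12 thick, top edge 150 mm above the bench. Axes turn with the door: -x out of its outer face, -y from hinge to free edge, z up.
- door_push (a point): Good place to push: on the door's outer face, 155 mm from the hinge axis along the door, 120 mm above the bench; axes as door_hinge, relative to which it lies at (-12, -155, 0) mm. Lower down, 45 mm above the bench, a round pull 14 mm thick stands 18 mm out of the face.
- cabinet: Fixed grey metal valve cabinet 140 deep (x) x 200 wide (y) x 150 mm high, open front along its own -x, roughly towards the robot; its door is on that front. Origin at the centre of its underside on the bench. The hinge axis is at (-70, +95) mm.
- stand: Fixed pivot stand: dark steel base plate 235 x 80 x 12 mm, origin on the bench between post and rest, x towards the post. At x = +75 mm a bright round post 18 mm in diameter, top 70 mm above the bench; at x = -95 mm a forked rest (two cheeks 38 mm apart), top 56 mm above the bench.
- post_top (a point): Centre of the top of the stand's round post, 70 mm above the bench; axes as the stand's, z up.
- rest_top (a point): Midpoint between the tops of the two cheeks of the stand's forked rest, 56 mm above the bench, 170 mm from the post.
- lever: Loose cast aluminium lever, 0.3 to 0.55 kg, flat on the bench. Hub at x = +75 mm: 56 mm diameter, 28 mm bore, 40 mm high. Boss at x = -95 mm: 32 mm diameter, 40 mm high. Straight bar between: 20 mm wide (y), from 18 to 36 mm above the underside. Origin on the underside, x from boss to hub, z up. Hub end is heavy.
- lever_balance (a point): The lever's balance point: in the middle of the bar's section, 27 mm above the underside, 54 mm from the hub's axis towards the boss (x = +21 mm in the lever's frame). The fingers fit across the bar here, one on each side.
- lever_hub (a point): Centre of the hub's bore at the lever's underside (x = +75 mm).
- lever_tip (a point): Centre of the small boss at the lever's underside (x = -95 mm).
- knob_weight: Bystander: steel knob weight, 32 mm diameter, 47 mm high, on the bench between lever and stand; origin under its centre.
- ring_weights: Bystander: stack of round steel weights, 100 mm diameter, 68 mm high; origin under its centre.
- steel_cup: Bystander: open steel cup, 68 mm diameter, 95 mm high; origin under its centre.
- grey_jar: Bystander: grey jar with black cap, 56 mm diameter, 75 mm high; origin under its centre.
- wood_case: Bystander: wooden instrument case 110 x 170 x 90 mm; origin under its centre.
- spanner: Bystander: open-ended spanner 160 mm long lying near the robot; origin under its middle.
- dish: Bystander: shallow steel dish, 70 mm diameter, 22 mm high, near the robot; origin under its centre.
Not all that is in view belongs to the job. Leave any black or blue look-alike of the lever alone.

How it is judged:
By the outcome, as a careful person would: the job done as asked, in the order asked, and still so for the second after the job is handed in, while the arm keeps its last pose, push and grip.
It also fails if it takes over 64 s, if anything falls off the work surface, if the arm or the gripper's body presses on something with over 40 N, if the wrist force passes 120 N, or if a joint passes its speed limit or range.

## Robot

A 6-joint arm with a two-finger parallel gripper is mounted at the origin on the work surface. World frame = base frame: x ahead of the robot, y to its left, z up, the work surface at z = 0. Lengths are in mm, angles in rad, forces in N, time in s.
With the tool pointing down it reaches from about 275 to 1000 mm from the base axis. Payload 8.4 kg.
Tool frame: the origin (TCP) lies at the very end of the fingers, on their centre line; the grasp point (between the pads) lies 19 mm behind it; z points along the fingers, x is the direction in which the jaws open and shut, and the axes are right-handed (so a half turn about z gives the same grasp; the last joint's range is limited). The gripper opens to 85 mm and grips with 20 to 120 N. Pads are 22 mm wide; open, the fingers measure 114 mm over their backs; the gripper's body (76 mm by 85 mm) begins 54 mm behind the grasp point. The pads swing forward as they close: fully open they stand 13 mm farther back than shut.
Start: joints at [1.3, 0.353, 1.633, -0, 1.155, -0.002], TCP at [165.983, 602.559, 231.281] pointing down, gripper open.
Joint ranges: [-2.63, 2.63], [-0.92, 2.1], [0.06, 2.66], [-1.3, 4.44], [0, 2.69], [-3.02, 3.02]. Speed limits (rad/s): [2.22, 2.22, 2.79, 3.14, 3.14, 3.14].

## Interface

Orientations are given as [roll, pitch, yaw] about the fixed x, y, z axes, in that order (R = Rz(yaw) Ry(pitch) Rx(roll)).
In Python, from rig import sense, grab_frame, calibration, sign_off gives the robot as it stands.
- The arm moves only by the tool servo_tool, never from a script. Its argument "series" is one flat list of numbers, 4 for each row, row after row: the shift along the world's x, y, z in m, then the turn about the world's z in degrees. In form: [x, y, z, yaw, x, y, z, yaw, ...]. A call has 1 to 8 rows; each row shifts and turns the commanded pose from where the row before left it; what a row does not reach is not made up. A row lasts 1/12 s, in which the tool goes at most 41.7 mm and 7.16 degrees, less where a joint would pass 70% of its speed; a pose out of reach is approached as far as the arm can. A call is refused whole if a number of a shift passes 0.0417 or a number of a turn 7.16, either way. A call with a gripper value outside its range is refused whole. "gripper" is the finger opening in m, from 0 to 0.0854, set as the call begins (left out, the last holds). The fingers move at their own pace and stop on an object; "newtons" is the grip in N (left out, the last holds). Time passes only in rows, so rows that do not move let the fingers close. It gives the time, the measured TCP pose, the force and the opening at its end, in the units of the state.
- sense(): the state, without advancing time (a new reading comes with each control period).
- grab_frame(name): name is "scene" or "top" or "wrist"; returns the picture (384x512x3 uint8, blue, green, red); there is no depth.
- calibration(name): a dict with "fx", "fy", "cx", "cy" (pixels), "rvec" (rotation vector, rad) and "tvec" (3), from world to camera coordinates, as OpenCV has them. Camera axes: x right, y down, z forward; pixel columns grow to the right and rows downward; lengths in mm; the calibration is good to about 2 mm. The wrist camera is an equidistant fisheye: a pixel r from the principal point sees the ray r / f radians off the axis. A picture is of the moment at which its call begins: read the wrist's pose just before it. calibration takes no time and is no camera call; for the wrist camera it gives the pose at the moment of the call.
- sign_off(): hands the job in, once; it reports no verdict.
The state is a dict: "clock": time; "qpos": joint angles; "qvel": joint speeds; "joint_efforts": joint torques, N m; "eef_pos": TCP position; "tcp_rot": TCP orientation; "contact_force": force on the tool from outside, world axes, zero at the start; "wrist_torque": the same for the moment, N m; "opening": opening from 0.0 (shut) to 1.0 (fully open).
Only numpy, scipy, OpenCV 4.12 (cv2) and the standard library are available. Lean on these libraries where they do the work, as an engineer would, in place of code of your own. Each camera call takes 0.05 s, during which the arm holds its last target. There are 200 camera calls.

## Working session

There is one attempt and no reset: what is moved stays moved. The work goes in short steps, Python scripts to look and compute and a tool call to move; the robot and the scene stay as the last step left them, time stands still between calls to the robot, and variables do not carry over. Pictures are saved under pics/ and viewed, about 8 in all and at most 12, crops included, and the job is handed in when it is done.

Besides the shell and the picture viewer there is one more tool, called after ">>>" by a JSON object that holds its "fn" and its "kwargs". servo_tool: Moves the arm, as the interface text tells. Its arguments: {"type":"object","properties":{"series":{"type":"array"},"gripper":{"type":"number"},"newtons":{"type":"number"}},"required":["series"]}

```bash
mkdir -p pics; cat > h.py <<'E'
import numpy as np, cv2
from rig import sense, grab_frame, calibration
def ray(name,px,c=None):
    c=c or calibration(name); R,_=cv2.Rodrigues(np.array(c['rvec'],float)); t=np.array(c['tvec'],float).ravel()
    x=(px[0]-c['cx'])/c['fx']; y=(px[1]-c['cy'])/c['fy']
    if name=='wrist':
        r=np.hypot(x,y); d=np.array([x/r*np.sin(r),y/r*np.sin(r),np.cos(r)]) if r>1e-9 else np.array([0,0,1.])
    else: d=np.array([x,y,1.])
    return -R.T@t, R.T@d
def onplane(name,px,z,c=None):
    o,d=ray(name,px,c); return (o+d*(z-o[2])/d[2]).round(1)
def proj(name,P,c=None):
    c=c or calibration(name); R,_=cv2.Rodrigues(np.array(c['rvec'],float)); p=R@np.array(P,float)+np.array(c['tvec'],float).ravel()
    if name=='wrist':
        th=np.arctan2(np.hypot(p[0],p[1]),p[2]); u=p[:2]/np.hypot(p[0],p[1])*th
    else: u=p[:2]/p[2]
    return (u*[c['fx'],c['fy']]+[c['cx'],c['cy']]).round(1)
E
python3 - <<'E'
from h import *
for n in('scene','top'):
    f=grab_frame(n); cv2.imwrite(f'pics/{n}0.png',f); print(n,ray(n,(256,192)))
a=cv2.imread('pics/top0.png'); cv2.imwrite('pics/top0b.png',cv2.resize(a,(800,600),interpolation=cv2.INTER_CUBIC))
a=cv2.imread('pics/scene0.png'); cv2.imwrite('pics/scene0b.png',cv2.resize(a,(800,600),interpolation=cv2.INTER_CUBIC))
print(sense())
E
```

```text
scene (array([ 1022.84166639, -1004.32715882,   857.57692327]), array([-0.41054029,  0.71509673, -0.56587673]))
top (array([ 244.30900161, -117.13770268, 1636.27264   ]), array([ 0.15552196, -0.02048624, -0.98789609]))
{'clock': 0.1, 'qpos': array([ 1.29962313e+00,  3.53605839e-01,  1.63406211e+00, -1.42079359e-05,
        1.15521544e+00, -2.42003149e-03]), 'qvel': array([-0.00167262, -0.00142359, -0.00265964,  0.0011145 , -0.00082042,
       -0.00172546]), 'joint_efforts': array([ 3.49254206e-04, -6.06361485e+01, -3.42822075e+01,  1.22330466e-04,
        3.97086595e-03, -7.01903645e-06]), 'eef_pos': array([165.85559289, 602.13976263, 230.61892695]), 'tcp_rot': array([3.14158279e+00, 1.29076304e-03, 1.30204890e+00]), 'contact_force': array([-0.65777422,  0.13278479, -0.36838243]), 'wrist_torque': array([-0.0347719 ,  0.0237194 , -0.03224699]), 'opening': 0.9944056600900611}
```

View pics/top0b.png

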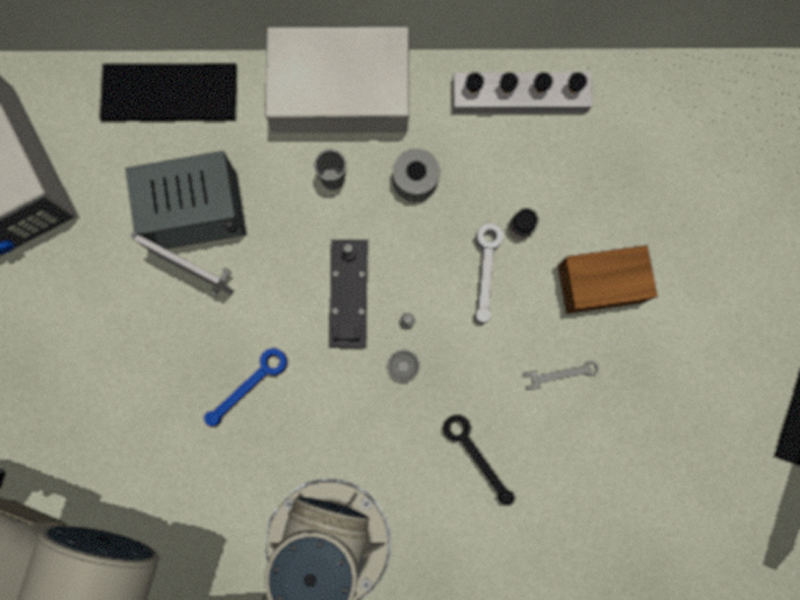

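View pics/scene0b.png

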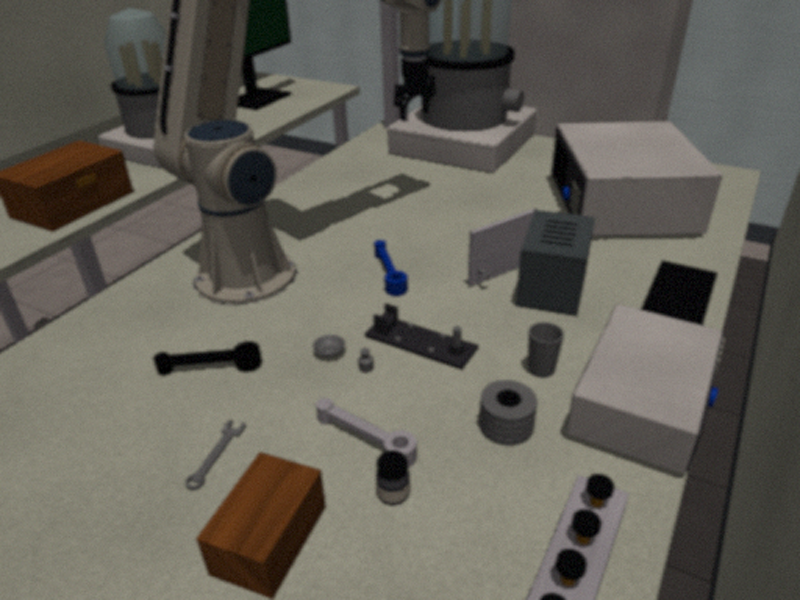

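The top view (800 px wide) shows the lever hub at about (489,236) and its boss at (483,315). The stand post is at (348,249) with the rest at (346,330). The door runs from the hinge at (137,237) to its free edge at (228,287). The scene view agrees. The black and blue look-alikes are well away from all of these.

```bash
python3 - <<'E'
from h import *
s=.64
P=lambda u,v,z:onplane('top',(u*s,v*s),z)
print('door hinge/top free',P(137,236,150),P(228,288,150))
print('hub,boss rough',P(489,236,40),P(483,315,40),'post,rest',P(348,249,70),P(346,332,56))
for n,q in dict(knob=(407,319,47),ring=(415,170,68),cup=(330,157,95),jar=(524,218,75),dish=(403,364,22)).items(): print(n,P(*q))
print('cab corners',[P(u,v,150) for u,v in((126,168),(225,152),(238,228),(134,237))])
print('case',[P(u,v,90) for u,v in((562,262),(648,247),(656,295),(570,308))])
a=cv2.imread('pics/top0.png')
b=a[60:240,60:380]; cv2.imwrite('pics/c0.png',cv2.resize(b,(800,450),interpolation=cv2.INTER_CUBIC))
g=a.min(axis=2); m=((g>150)*255).astype('uint8')
m[:, :290]=0;m[:135]=0;m[215:]=0;m[:,330:]=0
n,l,st,c=cv2.connectedComponentsWithStats(m); print(st[1:],c[1:]); 
print(a[150,313],a[180,310],a[170,115],a[170,200],a[200,290])
E
```

```text
door hinge/top free [608.  369.5 150. ] [503.3 187.2 150. ]
hub,boss rough [ 631.8 -339.3   40. ] [ 463.3 -322.7   40. ] post,rest [598.2 -42.7  70. ] [427.  -38.5  56. ]
knob [ 454.6 -164.3   47. ]
ring [ 768.1 -183.1   68. ]
cup [787.9  -5.9  95. ]
jar [ 661.3 -407.9   75. ]
dish [ 363.3 -155.9   22. ]
cab corners [array([747.4, 397.7, 150. ]), array([779.8, 200.6, 150. ]), array([623.3, 170.7, 150. ]), array([606. , 375.3, 150. ])]
case [array([ 564.8, -479.6,   90. ]), array([ 595.3, -656.3,   90. ]), array([ 496., -667.,   90.]), array([ 470.1, -492.1,   90. ])]
[[ 307  135    3    2    3]
 [ 315  135    1    3    3]
 [ 323  135    1    1    1]
 [ 295  137    1    1    1]
 [ 297  136    4    3    4]
 [ 305  137    1    1    1]
 [ 318  137    3    2    3]
 [ 326  136    1    1    1]
 [ 312  139    1    1    1]
 [ 320  139    1    1    1]
 [ 322  139    1    1    1]
 [ 295  140    1    1    1]
 [ 302  141    1    3    3]
 [ 306  140    2    1    2]
 [ 314  140    1    1    1]
 [ 290  140   40   75 1188]
 [ 320  141    3    2    3]
 [ 324  140    1    1    1]
 [ 293  142    1    1 
[... 2376 characters left out ...]
.5        169.5       ]
 [319.9375     174.        ]
 [325.         174.        ]
 [326.4375     177.5625    ]
 [318.         179.        ]
 [321.         180.25      ]
 [329.         180.        ]
 [317.         183.        ]
 [321.         184.55555556]
 [328.25       182.25      ]
 [324.         185.        ]
 [326.         184.        ]
 [316.33333333 187.        ]
 [322.33333333 188.        ]
 [325.         187.        ]
 [317.66666667 189.66666667]
 [320.         189.        ]
 [327.         188.        ]
 [316.         193.        ]
 [327.         193.5       ]
 [329.         192.        ]
 [329.         194.        ]]
[ 88 102  99] [182 188 189] [70 75 75] [148 169 167] [150 174 173]
```

View pics/c0.png

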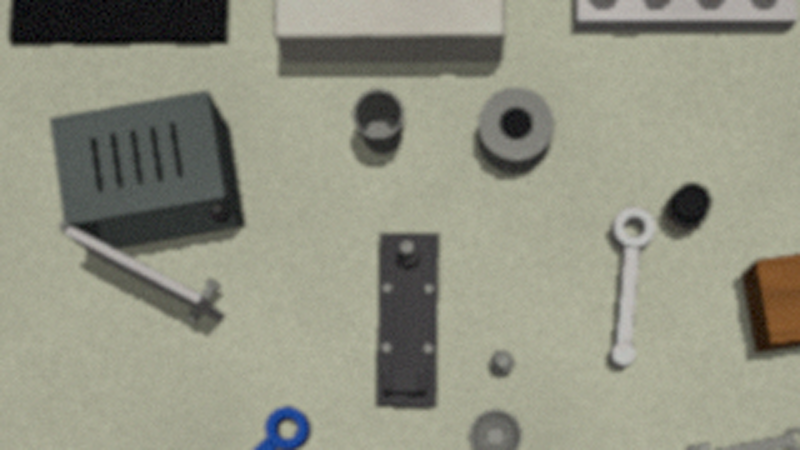

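>>> {"fn": "servo_tool", "kwargs": {"series": [0.025,-0.027,0,-1.5,0.025,-0.027,0,-1.5,0.025,-0.027,0,-1.5,0.025,-0.027,0,-1.5,0.025,-0.027,0,-1.5,0.025,-0.027,0,-1.5,0.025,-0.027,0,-1.5,0.025,-0.027,0,-1.5], "gripper": 0}}

```text
clock: 0.77
eef_pos: [366.7, 384.9, 231.1]
tcp_rot: [-3.141, 0.0, 1.091]
contact_force: [1.2, 0.1, -0.1]
opening: -0.003
```

>>> {"fn": "servo_tool", "kwargs": {"series": [0.025,-0.027,0,0,0.025,-0.027,0,0,0.025,-0.027,0,0,0.025,-0.027,0,0,0,0,0,0,0,0,0,0]}}

```text
clock: 1.27
eef_pos: [466.9, 277.0, 231.0]
tcp_rot: [-3.141, 0.001, 1.089]
contact_force: [-0.3, 0.4, -0.3]
opening: -0.0
```

```bash
python3 - <<'E'
from h import *
print(sense()['contact_force'])
c=calibration('wrist'); f=grab_frame('wrist'); cv2.imwrite('pics/w1.png',cv2.resize(f,(800,600)))
s=800/512
print([(proj('wrist',p,c)*s).round() for p in ((610,370,150),(515,205,150),(512,248,120),sense()['eef_pos'])])
E
```

```text
[-0.30426313  0.43976468 -0.31119533]
[array([638., 434.]), array([331., 435.]), array([395., 378.]), array([404., 381.])]
```

View pics/w1.png

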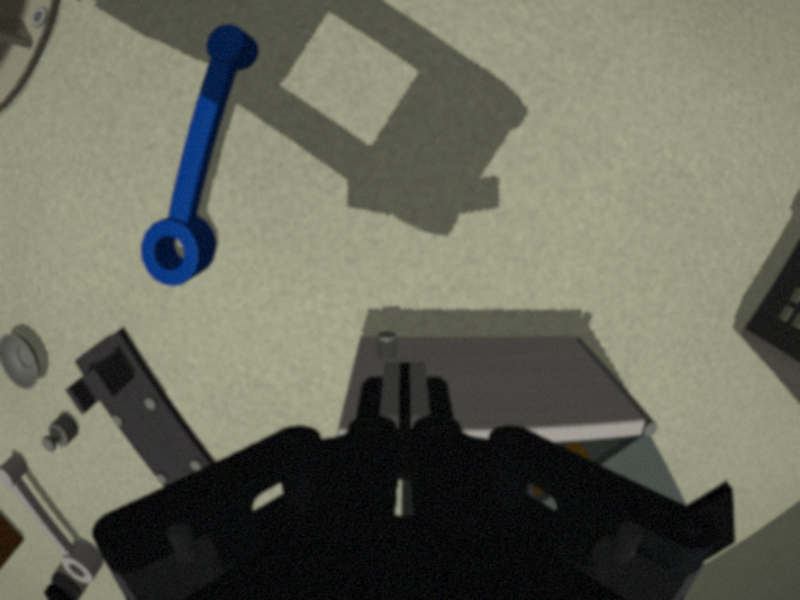

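>>> {"fn": "servo_tool", "kwargs": {"series": [0,0,-0.029,0,0,0,-0.029,0,0,0,-0.029,0,0,0,-0.029,0,0.011,-0.007,0,0,0.011,-0.007,0,0,0.011,-0.007,0,0,0.01,-0.007,0,0]}}

```text
clock: 1.98
eef_pos: [511.7, 250.7, 117.4]
tcp_rot: [3.139, -0.003, 1.093]
contact_force: [-0.1, -0.0, 0.1]
opening: -0.001
```

>>> {"fn": "servo_tool", "kwargs": {"series": [0.0075,-0.005,0,3,0.0075,-0.005,0,3,0.0075,-0.005,0,3,0.008,-0.004,0,3,0.008,-0.004,0,3,0.009,-0.003,0,3]}}

```text
clock: 2.48
eef_pos: [558.5, 223.7, 117.3]
tcp_rot: [3.139, -0.001, 1.408]
contact_force: [-0.3, 0.5, 0.5]
opening: 0.003
```

>>> {"fn": "servo_tool", "kwargs": {"series": [0.009,-0.002,0,3,0.009,-0.002,0,3,0.009,-0.002,0,3,0.006,-0.001,0,2,0.004,0,0,2,0.004,0,0,2]}}

```text
clock: 2.98
eef_pos: [599.7, 216.8, 117.3]
tcp_rot: [3.139, -0.001, 1.669]
contact_force: [-0.0, 0.1, 0.2]
opening: -0.002
```

>>> {"fn": "servo_tool", "kwargs": {"series": [0.003,0,0,1,0.003,0,0,1,0.003,0,0,1,0.003,0,0,1,0,0,0,0]}}

```text
clock: 3.4
eef_pos: [605.5, 216.2, 116.1]
tcp_rot: [-3.132, 0.001, 1.739]
contact_force: [-18.4, -3.8, 14.5]
opening: -0.005
```

```bash
python3 - <<'E'
from h import *
f=grab_frame('top'); cv2.imwrite('pics/t2.png',cv2.resize(f[85:185,60:180],(720,600),interpolation=cv2.INTER_CUBIC)); print(sense()['contact_force'],sense()['eef_pos'])
f=grab_frame('scene');cv2.imwrite('pics/s2.png',cv2.resize(f[100:220,280:420],(700,600),interpolation=cv2.INTER_CUBIC))
a=cv2.imread('pics/t2.png');b=cv2.imread('pics/s2.png')
cv2.imwrite('pics/ts2.png',np.hstack([cv2.resize(a,(400,333)),cv2.resize(b,(400,333))]))
E
```

```text
[-16.29099438  -3.92970488  13.39606111] [605.92092724 216.26864251 116.13369663]
```

View pics/ts2.png

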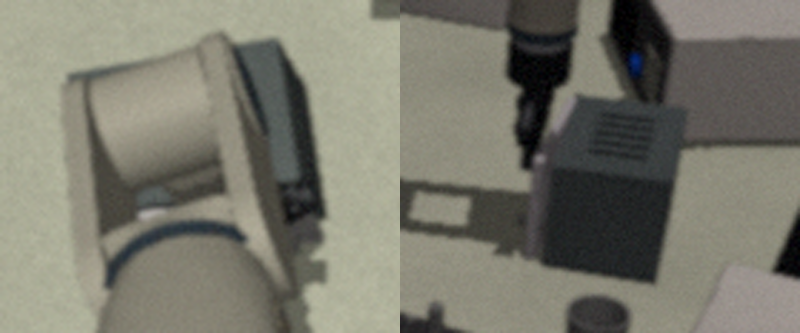

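>>> {"fn": "servo_tool", "kwargs": {"series": [0.002,0,0,0,0.002,0,0,0,0,0,0,0]}}

```text
clock: 3.75
eef_pos: [612.5, 216.8, 116.0]
tcp_rot: [-3.139, 0.0, 1.738]
contact_force: [-1.7, -2.2, -0.2]
opening: 0.001
```

>>> {"fn": "servo_tool", "kwargs": {"series": [0.002,0,0,0,0.002,0,0,0,0,0,0,0,0,0,0,0]}}

```text
clock: 4.08
eef_pos: [616.2, 217.0, 115.8]
tcp_rot: [-3.138, 0.0, 1.738]
contact_force: [-9.4, -2.6, 7.4]
opening: 0.0
```

>>> {"fn": "servo_tool", "kwargs": {"series": [0.002,0,0,0,0.002,0,0,0,0,0,0,0]}}

```text
clock: 4.33
eef_pos: [616.2, 217.0, 115.8]
tcp_rot: [-3.13, -0.0, 1.738]
contact_force: [-26.1, -1.1, 19.5]
opening: 0.002
```

>>> {"fn": "servo_tool", "kwargs": {"series": [-0.02,0,0,0,-0.04,0,0,0,-0.04,0,0.02,0,-0.02,0,0.04,-3,0,-0.02,0.04,-4,0,-0.041,0,-4,0,-0.041,0,-4,0,-0.041,0,0]}}

```text
clock: 5.0
eef_pos: [506.7, 74.8, 210.3]
tcp_rot: [3.137, -0.001, 1.474]
contact_force: [0.4, -0.1, -0.1]
opening: 0.001
```

>>> {"fn": "servo_tool", "kwargs": {"series": [0,-0.041,0,0,0,-0.041,0,0,0,-0.041,0,0,0,-0.041,0,0,0,-0.041,0,0,0,-0.041,0,0,0,-0.041,0,0,0,-0.041,0,0], "gripper": 0.06}}

```text
clock: 5.67
eef_pos: [505.9, -254.9, 209.4]
tcp_rot: [3.139, 0.001, 1.476]
contact_force: [1.6, 0.4, 0.4]
opening: 0.698
```

>>> {"fn": "servo_tool", "kwargs": {"series": [0.024,-0.026,-0.01,0,0.024,-0.026,-0.01,0,0.024,-0.027,-0.01,0,0,0,0,0,0,0,0,0]}}

```text
clock: 6.08
eef_pos: [578.2, -332.8, 177.5]
tcp_rot: [-3.141, -0.0, 1.475]
contact_force: [-0.7, 0.9, -0.3]
opening: 0.703
```

```bash
python3 - <<'E'
from h import *
S=sense();print(S['eef_pos'],S['tcp_rot'])
c=calibration('wrist'); np.save('pics/c3.npy',c,allow_pickle=True); f=grab_frame('wrist'); cv2.imwrite('pics/w3r.png',f)
t=grab_frame('top'); cv2.imwrite('pics/t3r.png',t)
w=cv2.resize(f,(800,600)); ins=cv2.resize(t[90:165,70:170],(260,195),interpolation=cv2.INTER_CUBIC); w[405:,540:]=ins
cv2.imwrite('pics/w3.png',w); s=800/512
print([(proj('wrist',p,c)*s).round() for p in ((631.8,-339.3,40),(463.3,-322.7,40),(578,-334,36))])
E
```

```text
[ 578.21367408 -332.77066146  177.53766788] [-3.14135660e+00 -8.83332329e-05  1.47495977e+00]
[array([402., 360.]), array([402.,  93.]), array([402., 280.])]
```

View pics/w3.png

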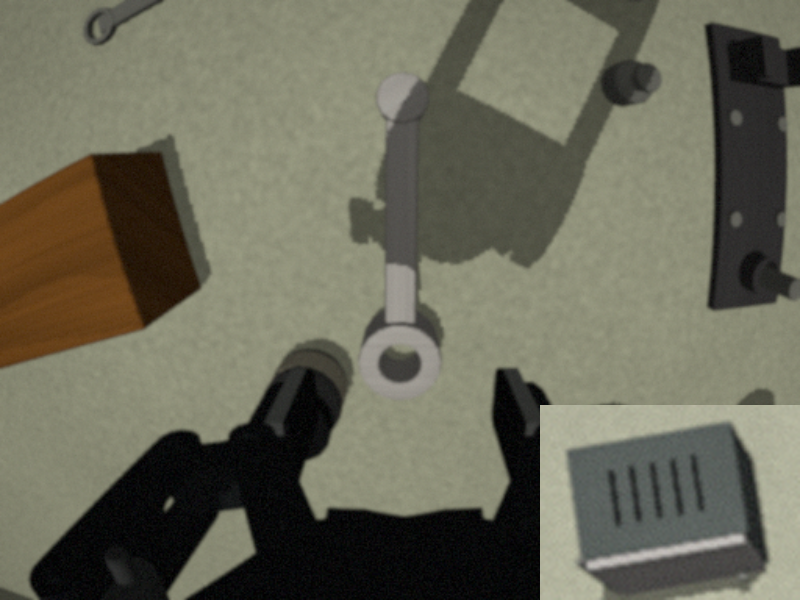

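The inset shows the door flush with the cabinet front, and it stays shut with the arm away. The hub top is at (400,361) and the boss at (402,97), within 4 px of prediction. Next I'll refine the hub and descend.

```bash
python3 - <<'E'
from h import *
c=np.load('pics/c3.npy',allow_pickle=True).item(); s=.64
h=onplane('wrist',(400*s,361*s),40,c);b=onplane('wrist',(402*s,97*s),40,c);d=(h-b);L=np.linalg.norm(d);d/=L
print(h,b,L,np.degrees(np.arctan2(d[1],d[0])),h-54*d)
E
```

```text
[ 632.3 -340.4   40. ] [ 465.6 -322.9   40. ] 167.61604935088997 -5.99290309386399 [ 578.59511891 -334.76211506   40.        ]
```

>>> {"fn": "servo_tool", "kwargs": {"series": [0.001,-0.002,-0.03,0,0,0,-0.03,0,0,0,-0.03,0,0,0,-0.03,0,0,0,-0.025,0,0,0,-0.014,0,0,0,-0.009,0,0,0,0,0]}}

```text
clock: 6.85
eef_pos: [577.9, -332.3, 9.7]
tcp_rot: [-3.14, -0.001, 1.477]
contact_force: [0.0, -0.1, 0.0]
opening: 0.7
```

>>> {"fn": "servo_tool", "kwargs": {"series": [0,0,0,0,0,0,0,0,0,0,0,0,0,0,0,0,0,0,0,0,0,0,0,0], "gripper": 0, "newtons": 80}}

```text
clock: 7.35
eef_pos: [579.8, -334.2, 12.6]
tcp_rot: [3.139, 0.002, 1.476]
contact_force: [-1.0, -1.9, 7.6]
opening: 0.219
```

>>> {"fn": "servo_tool", "kwargs": {"series": [0,0,0.004,0,0,0,0.006,0,0,0,0.01,0,0,0,0.01,0,0,0,0,0,0,0,0,0]}}

```text
clock: 7.85
eef_pos: [579.3, -333.4, 41.6]
tcp_rot: [3.14, 0.001, 1.477]
contact_force: [-0.3, -0.8, -5.4]
opening: 0.214
```

```bash
python3 - <<'E'
from h import *
S=sense();print(S['eef_pos'],S['contact_force'],S['wrist_torque'])
c=calibration('wrist'); f=grab_frame('wrist'); g=grab_frame('scene')
w=cv2.resize(f,(800,600)); w[400:,500:]=cv2.resize(g[230:310,190:310],(300,200),interpolation=cv2.INTER_CUBIC); cv2.imwrite('pics/w4.png',w)
R=cv2.Rodrigues(S['tcp_rot']*0)[0]
E
```

```text
[ 579.25703012 -333.40488747   41.62742698] [-0.34060127 -0.77491449 -5.39614447] [0.00793115 0.05777645 0.00310099]
```

View pics/w4.png

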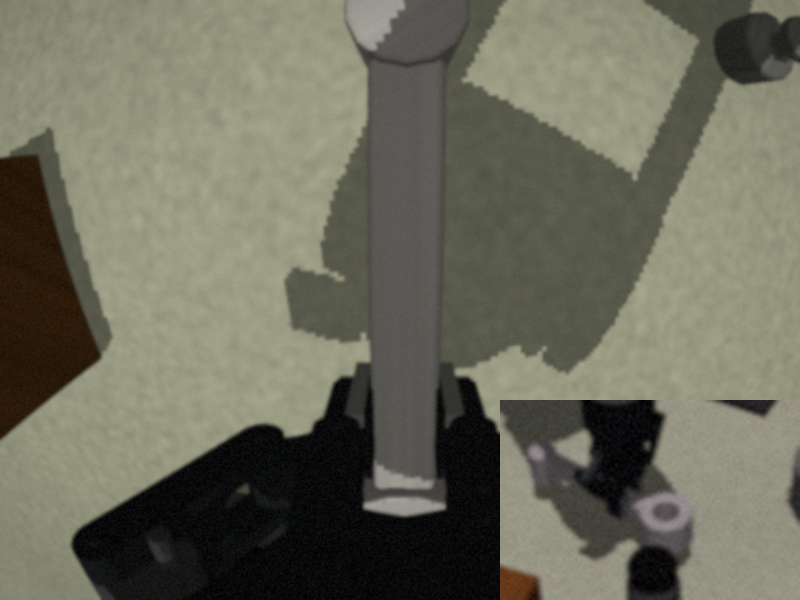

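>>> {"fn": "servo_tool", "kwargs": {"series": [0,0,0.015,0,0,0,0.025,0,0,0,0.025,0,-0.003,0.01,0.015,0.5,-0.003,0.02,0.01,0.5,-0.003,0.025,0.002,0.5,-0.003,0.025,0,0.5,-0.003,0.025,0,0.5]}}

```text
clock: 8.62
eef_pos: [563.0, -227.1, 132.3]
tcp_rot: [-3.141, -0.0, 1.52]
contact_force: [-0.1, 0.0, -5.8]
opening: 0.221
```

>>> {"fn": "servo_tool", "kwargs": {"series": [-0.003,0.025,0,0.5,-0.003,0.025,0,0.5,-0.003,0.025,0,0.5,-0.003,0.025,0,0.5,-0.003,0.025,0,0,-0.003,0.025,0,0,-0.002,0.02,0,0,0,0.01,0,0]}}

```text
clock: 9.28
eef_pos: [542.5, -45.9, 131.9]
tcp_rot: [-3.14, -0.001, 1.556]
contact_force: [0.5, -0.9, -4.3]
opening: 0.216
```

>>> {"fn": "servo_tool", "kwargs": {"series": [0,0.005,0,0,0,0.002,0,0,0,0,0,0,0,0,0,0,0,0,0,0,0,0,0,0]}}

```text
clock: 9.78
eef_pos: [543.7, -41.8, 132.4]
tcp_rot: [3.142, 0.0, 1.554]
contact_force: [-0.7, -0.6, -4.8]
opening: 0.214
```

```bash
python3 - <<'E'
from h import *
S=sense();print(S['eef_pos'],S['tcp_rot'],S['contact_force'],S['wrist_torque'])
f=grab_frame('top'); g=grab_frame('scene'); w=grab_frame('wrist'); cv2.imwrite('pics/t5.png',f);cv2.imwrite('pics/s5.png',g); cv2.imwrite('pics/w5.png',w)
A=cv2.resize(f[130:240,190:260],(382,600),interpolation=cv2.INTER_CUBIC)
B=cv2.resize(g[170:270,210:320],(418,380),interpolation=cv2.INTER_CUBIC)
o=np.zeros((600,800,3),np.uint8); o[:,:382]=A;o[:380,382:]=B;o[380:,382:675]=cv2.resize(w,(293,220));cv2.imwrite('pics/m5.png',o)
E
```

```text
[543.66438377 -41.8496907  132.41253391] [3.14156504e+00 1.26976264e-04 1.55409696e+00] [-0.6865652  -0.58199053 -4.77026198] [-0.01534427  0.01486832  0.0063735 ]
```

View pics/m5.png

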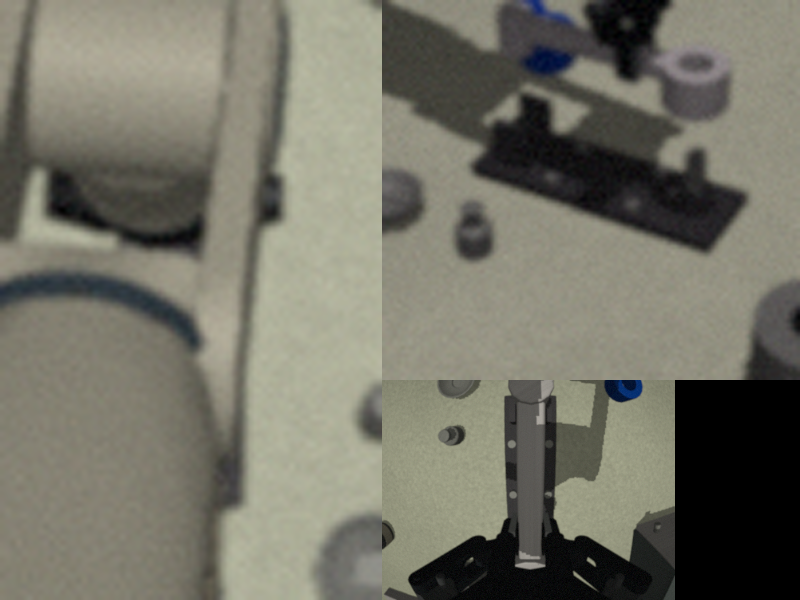

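The scene crop shows the lever held over the stand, with the hub top at (697,64) and the post top at about (695,158). In the wrist view the bar is centred between the stand's bolts. Now I'll put numbers on it.

```bash
python3 - <<'E'
from h import *
c=calibration('wrist'); k=512/293
w=cv2.imread('pics/w5.png'); g=cv2.imread('pics/s5.png')
for p in((511,443),(549,443),(512,495),(548,495)): print('bolt',onplane('wrist',((p[0]-382)*k,(p[1]-380)*k),13,c))
S=lambda u,v:(210+(u-382)/3.8,170+v/3.8)
print('post pix',S(695,153),'pred',proj('scene',(598.2,-42.7,70)),onplane('scene',S(695,153),70))
print('hub pix',S(697,63),'pred z160',proj('scene',(598.2,-42.7,160)),[onplane('scene',S(697,63),z) for z in(155,160,165)])
print('boss pred', [proj('scene',(428,-38.5,z)) for z in(150,160,170)], 'hubpreds',[proj('scene',(598.2,-42.7,z)) for z in(150,160,170)])
W=cv2.resize(w[:384,190:330],(291*1,800))[0:600]; 
A=cv2.resize(w[0:270,190:330],(311,600),interpolation=cv2.INTER_CUBIC)
B=cv2.resize(g[160:250,235:317],(489,537),interpolation=cv2.INTER_CUBIC)
o=np.zeros((600,800,3),np.uint8);o[:,:311]=A;o[:537,311:]=np.clip(B.astype(float)*1.8,0,255);cv2.imwrite('pics/m6.png',o)
E
```

```text
bolt [474.9 -69.2  13. ]
bolt [475.8 -11.1  13. ]
bolt [558.6 -71.   13. ]
bolt [559.6 -12.1  13. ]
post pix (292.36842105263156, 210.26315789473685) pred [291.4 209.3] [603.1 -46.   70. ]
hub pix (292.89473684210526, 186.57894736842104) pred z160 [292.2 185.6] [array([599.4, -39.7, 155. ]), array([602.4, -46.6, 160. ]), array([605.4, -53.5, 165. ])]
boss pred [array([244.7, 174.3]), array([244.5, 171.7]), array([244.4, 169. ])] hubpreds [array([292.1, 188.3]), array([292.2, 185.6]), array([292.3, 182.8])]
```

View pics/m6.png

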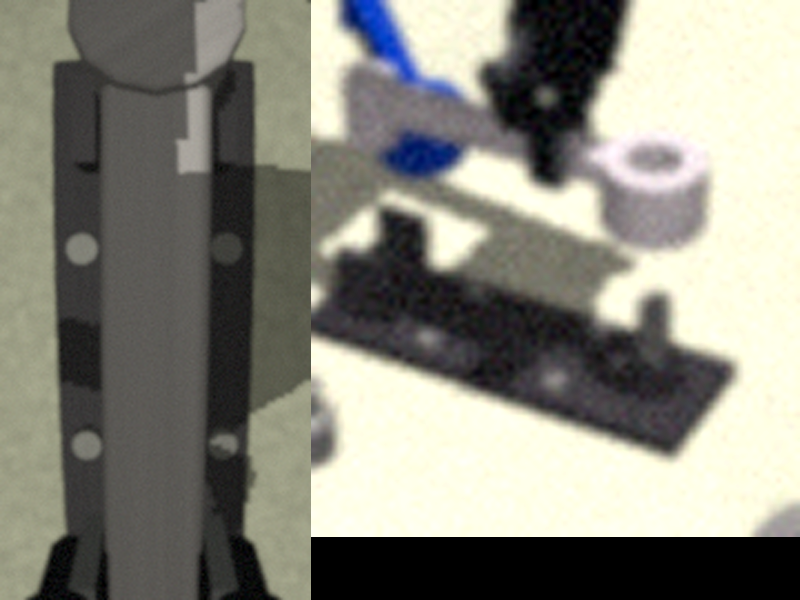

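```bash
python3 - <<'E'
from h import *
c=calibration('wrist')
q=lambda u,v:(190+u/2.2222,v/2.2222)
for n,p,z in(('bolt',(81,248),13),('bolt',(226,248),13),('bolt',(86,445),13),('bolt',(223,443),13),('endL',(54,62),12),('endR',(253,62),12),('barL',(102,100),138),('barR',(212,100),138),('barL2',(108,520),138),('barR2',(203,520),138),('boss low edge',(157,92),120)): print(n,onplane('wrist',q(*p),z,c))
a=cv2.imread('pics/top0.png').astype(float).mean(2)
print('col base', a[148:230,218].round().astype(int))
print('row', a[195,205:245].round().astype(int))
print('post rows'); print(a[150:168,216:232].round().astype(int))
t=lambda u,v,z:onplane('top',(u,v),z)
crop=lambda u,v,z:t(60+u/2.5,60+v/2.5,z)
print('top bolts',[crop(u,v,13) for u,v in((387,288),(429,288),(387,348),(429,348))])
print('top base corners',[crop(u,v,12) for u,v in((380,234),(439,234),(377,406),(436,408))])
o1,d1=ray('top',(222.8,158.6));o2,d2=ray('scene',(292.9,209.8))
s=np.linalg.lstsq(np.c_[d1,-d2],o2-o1,rcond=None)[0]; print('tri post',o1+d1*s[0],o2+d2*s[1])
E
```

```text
bolt [476.2 -68.3  13. ]
bolt [477.2 -11.2  13. ]
bolt [557.9 -69.5  13. ]
bolt [558.  -11.9  13. ]
endL [399.8 -77.7  12. ]
endR [401.    0.7  12. ]
barL [441.9 -49.9 138. ]
barR [442.2 -27.5 138. ]
barL2 [533.9 -51.4 138. ]
barR2 [534.3 -29.6 138. ]
boss low edge [436.7 -38.5 120. ]
col base [164 163 167 166 153 110  72  64  64  61  62  64  62  54  52  52  47  52
  57  66  61  63  59  63  64  64  65  62  64  68  60  69  64  66  65  63
  62  62  64  59  64  63  62  61  62  67  63  59  67  62  65  60  65  61
  65  63  61  66  67  62  68  62  67  67  69  65  64  66  50  46  58  65
  68  56  74 109 150 164 163 163 161 163]
row [163 163 160 166 164 140  96  70  68  59  66  62  65  59  65  63  63  63
  63  67  66  65  67  63  67  63  61  66  67  96 142 161 166 168 164 164
 164 162 160 163]
post rows
[[166 167 167 164 164 163 161 164 161 165 162 162 164 163 161 161]
 [162 167 166 165 167 167 162 159 162 158 165 163 163 164 167 164]
 [153 150 153 151 149 151 148 146 148 147 152 153 151 150 152 153]
 [113 109 110 109 111 109 111 105 106 107 109 109 111 112 112 109]
 [ 71  70  72  70  67  65
[... 573 characters left out ...]
 74]
 [ 63  63  52  41  32  36  41  48  54  63  54  54  57  66  66  66]
 [ 64  61  47  36  35  40  48  56  55  59  48  50  61  66  64  64]
 [ 64  60  52  41  42  38  55  49  52  45  44  52  63  65  70  70]
 [ 65  66  57  46  49  40  41  35  35  45  46  56  67  65  67  65]
 [ 70  62  66  57  56  51  40  41  51  55  61  65  65  70  69  66]]
top bolts [array([557.1, -13.8,  13. ]), array([556.9, -69.8,  13. ]), array([476.2, -14.2,  13. ]), array([476. , -69.9,  13. ])]
top base corners [array([631.2,  -3.9,  12. ]), array([630.9, -83.2,  12. ]), array([399.3,  -1.4,  12. ]), array([396.4, -79.1,  12. ])]
tri post [601.04354675 -42.89150913  68.36492982] [602.95074963 -41.65619051  68.85735859]
```

>>> {"fn": "servo_tool", "kwargs": {"series": [0.001,0,-0.005,0,0.001,0,-0.007,0,0.001,0,-0.005,0,0,0,-0.003,0,0,0,0,0,0,0,0,0,0,0,0,0]}}

```text
clock: 10.52
eef_pos: [546.6, -41.0, 112.5]
tcp_rot: [-3.142, 0.0, 1.555]
contact_force: [-0.1, 0.2, -4.2]
opening: 0.217
```

```bash
python3 - <<'E'
from h import *
S=sense();print(S['eef_pos'],S['tcp_rot'],S['contact_force'],S['wrist_torque'],S['clock'])
c=calibration('wrist'); w=grab_frame('wrist'); g=grab_frame('scene'); t=grab_frame('top')
cv2.imwrite('pics/w7.png',w)
gr=cv2.GaussianBlur(w,(3,5),0).astype(float).mean(2); out=[]
for r in range(50,205,5):
    d=np.diff(gr[r]); 
    def sub(lo,hi,sg):
        k=lo+np.argmax(sg*d[lo:hi]); y=np.maximum(sg*d[k-2:k+3],0); return (np.arange(k-2,k+3)@y)/y.sum()+.5
    L=sub(225,250,1);Rr=sub(272,297,-1)
    o,a=ray('wrist',(L,r),c);_,b=ray('wrist',(Rr,r),c)
    # depth so that lateral (y) separation is 20 at equal z
    a=a/-a[2];b=b/-b[2]; h=20/abs((a-b)[1]); m=o+h*(a+b)/2; out.append([r,L,Rr,*m])
out=np.array(out); print(out[::4].round(1))
P=out[:,3:]; ok=np.ones(len(P),bool)
for _ in range(3):
    k=np.polyfit(P[ok,0],P[ok,2],1); e=P[:,2]-np.polyval(k,P[:,0]); ok=abs(e)<2*e[ok].std()+.5
print('z slope deg',np.degrees(np.arctan(k[0])),'bar top z at tcp',np.polyval(k,S['eef_pos'][0]),'resid',e[ok].std(),ok.sum())
ky=np.polyfit(P[ok,0],P[ok,1],1); print('yaw',np.degrees(np.arctan(ky[0])),'y at hub 600',np.polyval(ky,600))
A=cv2.resize(g[150:250,225:325],(500,500),interpolation=cv2.INTER_CUBIC); A=np.clip(A*1.6,0,255)
B=cv2.resize(t[85:165,70:150],(300,300),interpolation=cv2.INTER_CUBIC)
o=np.zeros((500,800,3),np.uint8);o[:,:500]=A;o[:300,500:]=B;cv2.imwrite('pics/m7.png',o)
E
```

```text
[546.63368126 -41.03337066 112.46180671] [-3.14156714e+00  9.54412131e-06  1.55517309e+00] [-0.07276598  0.16980184 -4.19551754] [ 0.01500819 -0.00121073 -0.02317601] 10.5167
[[ 50.  234.6 284.1 450.2 -39.  132.6]
 [ 70.  234.7 284.4 458.7 -39.1 133.2]
 [ 90.  235.4 284.3 466.9 -39.1 131.7]
 [110.  235.5 283.3 475.3 -39.4 129.5]
 [130.  235.5 283.6 483.6 -39.5 131.4]
 [150.  235.7 283.4 492.  -39.6 132. ]
 [170.  235.5 282.6 500.5 -40.  132.4]
 [190.  236.3 282.4 509.6 -40.  131.8]]
z slope deg 0.2916880795486852 bar top z at tcp 132.16367503874648 resid 0.9491739668638629 30
yaw -1.1097512329631838 y at hub 600 -41.78992664667067
```

View pics/m7.png

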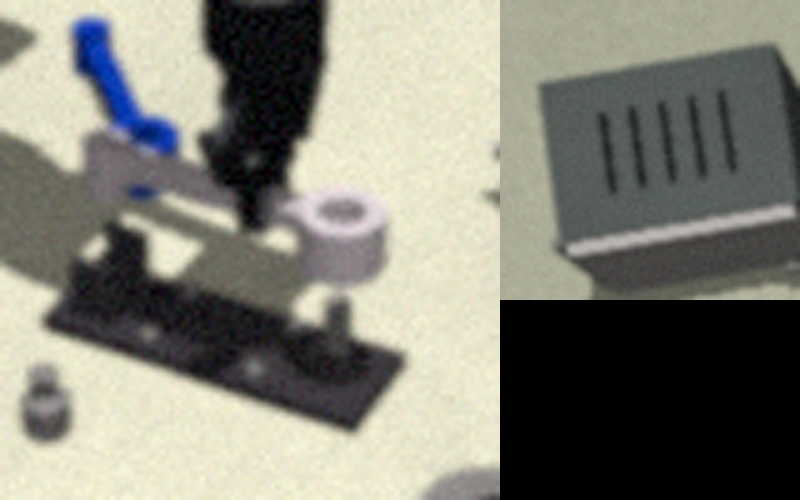

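```bash
python3 -c "
from rig import sign_off
print(sign_off())"
```

```text
the job is handed in; nothing more can be done
None
```

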